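# Load a battery cell into the sprung test nest

### The arm

A 7-joint arm with a two-finger parallel gripper is mounted at the origin on the work surface. World frame = base frame: x ahead of the robot, y to its left, z up, the work surface at z = 0. Lengths are in m, angles in rad, forces in N, time in s.
With the tool pointing down it reaches from about 0.425 to 0.975 m from the base axis. Payload 16.7 kg.
Tool frame: the origin (TCP) lies midway between the tips of the shut fingers; the grasp point (between the pads) lies 19 mm behind it (r.grasp_offset is the distance from the TCP to the grasp point, in m); z points along the fingers, y is the line along which they close (so a half turn about z gives the same grasp; the last joint's range is limited). The gripper opens to 85 mm and grips with 20 to 120 N. Pads are 22 mm wide; open, the fingers measure 114 mm over their backs; the gripper's body (76 mm by 85 mm) begins 54 mm behind the grasp point. The pads swing forward as they close: fully open they stand 13 mm farther back than shut.
Start: joints at [1.137, 0.426, 0.074, 1.606, -0.034, 1.111, -0.067], TCP at [0.19, -0.648, 0.192] pointing down, gripper open.
Joint ranges: [-2.85, 2.85], [-0.5, 2.14], [-1.23, 1.37], [0.21, 2.46], [-1.02, 4.16], [0.16, 2.05], [-2.73, 2.73]. Speed limits (rad/s): [1.89, 1.89, 2.39, 2.39, 3.01, 3.01, 3.01].

### API

Orientations are given as a 3x3 rotation matrix whose columns are the frame's x, y, z axes.
In Python, from cell import r gives the robot as it stands.
- The arm moves only by the tool send_rows, never from a script. Its argument "commands" is one flat list of numbers, 5 for each row, row after row: the shift along the tool's x, y, z in m, then the turn about the tool's z in degrees, then the finger opening in m, from 0 to 0.0854. In form: [x, y, z, yaw, hand, x, y, z, yaw, hand, ...]. A call has 1 to 10 rows; each row shifts and turns the commanded pose from where the row before left it, along the tool's axes as they then stand; what a row does not reach is not made up. A row lasts 1/10 s, in which the tool goes at most 50 mm and 8.59 degrees, less where a joint would pass 70% of its speed; a pose out of reach is approached as far as the arm can. A call is refused whole if a number of a shift passes 0.05 or a number of a turn 8.59, either way. A call with a gripper value outside its range is refused whole. The fingers move at their own pace and stop on an object; the grip force is fixed at half the most. Time passes only in rows, so rows that do not move let the fingers close. It gives the time, the measured TCP pose, the force, the opening and the grip force at its end, in the units of the state.
- r.state(): the state, without advancing time (a new reading comes with each control period).
- r.snapshot(name): name is "scene" or "top"; returns the picture (420x560x3 uint8, red, green, blue); there is no depth.
- r.calibration(name): a dict with "K" (3x3 intrinsics, pixels), "eye" and "attitude" of the camera in the world. Camera axes: x right, y up, looking along -z (the intrinsics and any distortion apply to the point x, -y, -z); pixel columns grow to the right and rows downward; lengths in m; the calibration is good to about 2 mm. A picture is of the moment at which its call begins. calibration takes no time and is no camera call.
- r.hand_in(): hands the job in; it is judged then, once.
The state is a dict: "t": time; "q": joint angles; "joint_velocities": joint speeds; "effort": joint torques, N m; "ee_pos": TCP position; "ee_rot": TCP orientation; "force": force on the tool from outside, world axes, zero at the start; "moment": the same for the moment, N m; "opening": finger opening in m; "grip_force": force on a finger pad.
Only numpy, scipy, OpenCV 4.12 (cv2) and the standard library are available. Lean on these libraries where they do the work, as an engineer would, in place of code of your own. Each camera call takes 0.05 s, during which the arm holds its last target. There are 200 camera calls.

### The job

Swing up the yellow hold-down bar of the grey cradle and take out the blue battery cell. Then load the cell into the spring-loaded test nest: with its red-capped end, press the orange sprung carriage back far enough to lower the cell upright into the gap, and let the carriage clamp it against the fixed stop, flat on the nest floor between the side rails. Leave the cell clamped there and do not disturb the other things lying on the bench.

Things in the scene. Friction and masses are not known exactly. Their poses are not given: they have to be found in the camera images.
- cradle: Fixed grey cradle, base plate 76 x 190 mm, 10 mm thick; origin on the bench under the middle of the cell's place. Its y runs along the cell towards the bar's hinge, z up. The cell stands on the plate between side rails (8 mm above the plate) and end stops (14 mm), with 2.5 mm of play. Cradle and nest may swap left and right, and each is turned by up to 0.3 rad.
- bar_hinge (a point): Hinge axis of the hold-down bar, 80 mm from the cradle's origin along +y of the cradle, 90 mm above the bench, between two upright cheeks (tops 102 mm above the bench). The hinge axis is the cradle's x axis.
- bar (a joint): Angle of the yellow hold-down bar (rad): 0 = shut, level along the cell's top, 1.5 mm above it; grows as the free end swings up and over, to 1.95; starts at 0 to 0.12. Bar 20 mm wide, 8 mm thick, 0.12 kg; its stiff hinge (0.2 N m) stays where left. At 1.75 it leans back clear of the cell and of a gripper above it, its tip 250 mm above the bench.
- bar_handle (a point): Where to grip the bar's handle: a black rod 14 mm in diameter, parallel to the hinge axis, at the bar's free end, 155 mm from the hinge. It sticks out sideways to -x of the cradle, to 67 mm from the bar's middle line; this point is 45 mm from that line and moves with the bar. Pinched from above, the fingers closing along the cradle's y, the rod can turn between them.
- cell_center (a point): Centre of the blue battery cell, a block 28 mm thick (its x) by 112 mm long (its y) by 70 mm high (its z, up), about 0.42 kg, loose. Its +y end is a red cap 12 mm long with two flat copper contact pads, its other end has a white stripe. In the cradle the red cap is at the hinge end, and this centre is 45 mm above the bench.
- nest: Fixed steel test nest, base plate 84 x 210 mm, 12 mm thick (its top is the nest floor). Origin on the bench under the middle of the seated cell's place, y along the cell towards the carriage, z up. Side rails: inner faces at x = +-18 mm, tops 20 mm above the bench. A well loaded cell has its centre at x = y = 0, 47 mm above the bench, its red cap at +y against the carriage.
- carriage_face (a point): Middle of the face of the orange sprung carriage (brass contact on it), 47 mm above the bench; the face is 34 mm wide and reaches from 12 to 82 mm above the bench, so it stands 48 mm taller than the fixed stop. At rest the face is at y = 44 mm of the nest, which leaves a gap of only 100 mm to the stop.
- carriage (a joint): How far the carriage is pressed back, to +y of the nest (m): 0 at rest, 0.036 at most; the gap to the stop is 100 mm plus this. A spring drives it back: 4 N to start it, 2 N more for each 10 mm. 0.012 when a cell is clamped. The spring slides a released cell along the floor to the stop, but its friction also holds up a cell let go above the floor: push it right down (up to 15 N).
- nest_stop (a point): Middle of the top edge of the fixed stop's face: a dark block at y = -56 mm of the nest (its face) to -70 mm, 50 mm wide, its top 34 mm above the bench. At the nest's other end a blue block (y = 114 to 134 mm, top 82 mm above the bench) carries the spring.
- cell_cap (a point): Middle of the outer face of the cell's red cap, 56 mm from the cell's centre along its +y.
- old_cell: Grey spent cell with a black cap, same size as the blue one, standing on the bench; a bystander, to be left alone. Origin at the centre of its underside.
- driver: Screwdriver lying on the bench; a bystander, to be left alone. Origin at the centre of its underside.
- spanner: Spanner lying on the bench; a bystander, to be left alone. Origin at the centre of its underside.
- spool: Copper-coloured spool, 80 mm in diameter, 42 mm high; a bystander, to be left alone. Origin at the centre of its underside.
- solvent: Bottle, 64 mm in diameter, 150 mm high; a bystander, to be left alone. Origin at the centre of its underside.
- tray: Black open tray, 130 x 180 x 35 mm, with copper strips; a bystander, to be left alone. Origin at the centre of its underside.
- anvil: Dark steel welding anvil, 70 x 90 x 70 mm; a bystander, to be left alone. Origin at the centre of its underside.
Mind the look-alikes: they are no part of the job. What is meant by the part that bears cell_center is not green, and is the smaller of those in its own colour. What is shaped like the nest but pink is not meant.

How it is judged:
By the outcome, as a careful person would: the job done as asked, in the order asked, and still so for the second after the job is handed in, with the robot touching nothing.
It also fails if it takes over 59 s, if anything falls off the work surface, if the arm or the gripper's body presses on something with over 40 N, if the wrist force passes 120 N, or if a joint passes its speed limit or range.

## Working session

There is one attempt and no reset: what is moved stays moved. The work goes in short steps, Python scripts to look and compute and a tool call to move; the robot and the scene stay as the last step left them, time stands still between calls to the robot, and variables do not carry over. Pictures are saved under pics/ and viewed, at most 10 in all, crops included, and the job is handed in when it is done.

Besides the shell and the picture viewer there is one more tool, called after "Request:" by a JSON object that holds its "op" and its "data". send_rows: Moves the arm, as the interface text tells. Its arguments: {"type":"object","properties":{"commands":{"type":"array"}},"required":["commands"]}

```bash
ls; mkdir -p pics
python3 - <<'E'
from cell import r
import cv2
for n in("scene","top"):
    cv2.imwrite(f"pics/{n}0.png",r.snapshot(n)[:,:,::-1]); print(r.calibration(n))
s=r.state(); print(s); print(r.grasp_offset)
E
```

```text
pics
{'K': array([[440.18768514,   0.        , 274.30835413],
       [  0.        , 440.18768514, 210.77081446],
       [  0.        ,   0.        ,   1.        ]]), 'eye': array([1.47588971, 0.73021525, 0.94269123]), 'attitude': array([[-0.62614115, -0.44206312,  0.642283  ],
       [ 0.77954886, -0.3716548 ,  0.50415898],
       [ 0.01583747,  0.81636567,  0.57731817]])}
{'K': array([[417.47211455,   0.        , 280.71347979],
       [  0.        , 417.47211455, 201.14822438],
       [  0.        ,   0.        ,   1.        ]]), 'eye': array([0.30230326, 0.00583865, 1.2740478 ]), 'attitude': array([[-9.37665469e-02,  9.74694935e-01, -2.02922689e-01],
       [-9.95594068e-01, -9.19076119e-02,  1.85860641e-02],
       [-5.34397190e-04,  2.03771377e-01,  9.79018356e-01]])}
{'t': 0.1, 'q': array([ 1.13648729,  0.42665951,  0.07385117,  1.60652623, -0.03408792,
        1.11081801, -0.06710506]), 'joint_velocities': array([ 0.00082192, -0.0005183 , -0.00044075, -0.00076776,  0.0008045 ,
        0.00044926, -0.00124565]), 'effort': array([ 7.52516265e-03, -9.51539040e+01,  3.77147600e+00, -4.64403033e+01,
        1.97076320e-02,  6.52487899e-03, -1.11929648e-04]), 'ee_pos': array([ 0.18951218, -0.64742327,  0.19159465]), 'ee_rot': array([[ 9.59723497e-01,  2.80945978e-01, -4.08948593e-04],
       [ 2.80946262e-01, -9.59722897e-01,  1.07697475e-03],
       [-8.99056026e-05, -1.14849055e-03, -9.99999336e-01]]), 'force': array([-1.2096871 , -0.01236158,  0.31298131]), 'moment': array([-0.03454852, -0.04443334, -0.04812412]), 'grip_force': 0.0, 'opening': 0.08521239600320744}
0.0187
```

View pics/scene0.png

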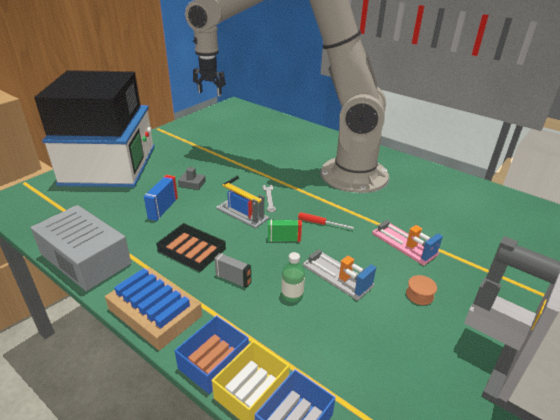

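View pics/top0.png

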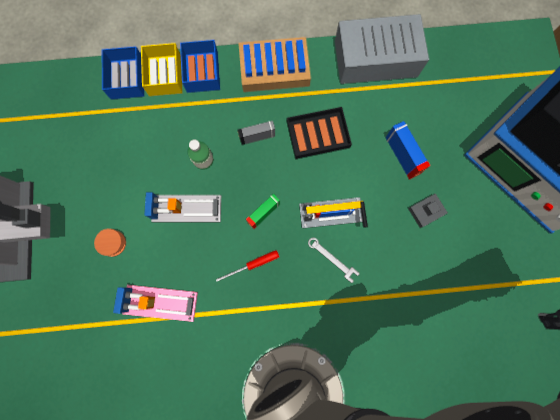

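The scene shows these candidates:
- **Cell:** blue cell under the yellow bar in the grey cradle (top 333,213), a larger blue block (408,150), a green block (263,211) and a grey spent cell (257,132). I choose the one in the cradle.
- **Nest:** grey (183,208) or pink (157,303). I choose the grey one.

I'll check both in a close crop.

Run:
```python
import cv2,numpy as np
t=cv2.imread("pics/top0.png");s=cv2.imread("pics/scene0.png")
def c(im,x,y,w=100,h=75,k=4): return cv2.resize(im[y:y+h,x:x+w],None,fx=k,fy=k,interpolation=cv2.INTER_CUBIC)
o=np.vstack([np.hstack([c(t,285,175),c(s,200,165)]),np.hstack([c(t,135,170),c(s,295,235)])])
cv2.imwrite("pics/crop1.png",o)
```

```text
(no output)
```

View pics/crop1.png

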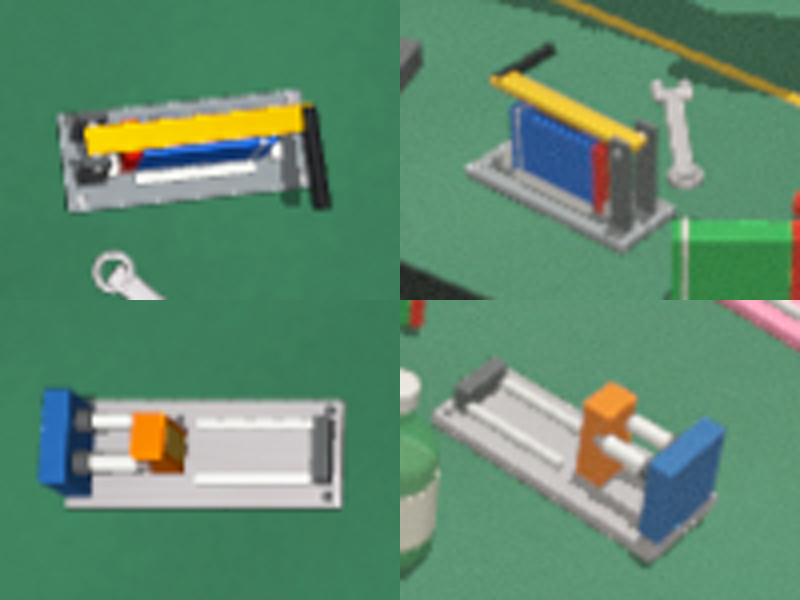

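The crop confirms both: the blue cell with its red cap at the hinge end sits under the bar (handle toward world -x), and the grey nest has its carriage toward +y. Next I'll fit the poses by aligning projected model edges with image gradients.

```bash
cat > fit.py <<'E'
import cv2,numpy as np
from scipy.optimize import minimize
from cell import r
C={n:r.calibration(n) for n in("scene","top")}
def proj(n,P):
    c=C[n];p=(np.asarray(P,float)-c["eye"])@c["attitude"]
    p=p*[1,-1,-1]; q=p@c["K"].T; return q[...,:2]/q[...,2:]
def back(n,u,v,z):
    c=C[n];d=np.linalg.solve(c["K"],[u,v,1])*[1,-1,-1];d=c["attitude"]@d
    return c["eye"]+d*(z-c["eye"][2])/d[2]
def T(p,P):
    c,s=np.cos(p[2]),np.sin(p[2]);P=np.asarray(P,float)
    return np.stack([p[0]+c*P[...,0]-s*P[...,1],p[1]+s*P[...,0]+c*P[...,1],P[...,2]],-1)
def grads(f,sig):
    out={}
    for n in f:
        im=cv2.imread(f[n]).astype(np.float32);im=cv2.GaussianBlur(im,(0,0),sig)
        out[n]=np.stack([cv2.Scharr(im,cv2.CV_32F,1,0),cv2.Scharr(im,cv2.CV_32F,0,1)],-1)/32 # h,w,c,2
    return out
def score(G,n,segs):
    tot=0
    for a,b in segs:
        t=np.linspace(.04,.96,40)[:,None];P=a+(b-a)*t
        q=proj(n,P).astype(np.float32);d=q[-1]-q[0];d/=np.linalg.norm(d)+1e-9;nn=np.array([-d[1],d[0]])
        g=G[n]@nn.astype(np.float32)
        g=np.sqrt((g**2).sum(-1))
        v=cv2.remap(g,q[:,None,0].copy(),q[:,None,1].copy(),cv2.INTER_LINEAR)
        tot+=np.minimum(v,40).mean()
    return tot
def rect(x0,x1,y0,y1,z):
    c=[(x0,y0,z),(x1,y0,z),(x1,y1,z),(x0,y1,z)];return [(c[i],c[(i+1)%4]) for i in range(4)]
def fit(model,p0,steps,views,files):
    p=np.array(p0,float)
    for sig in(2.0,1.0,.7):
        G=grads(files,sig)
        f=lambda p:-sum(score(G,n,[(T(p,a),T(p,b)) for a,b in model(p,n)]) for n in views)
        for _ in range(3):
            S=np.vstack([p]+[p+np.eye(len(p))[i]*steps[i]*(1 if _%2 else -1) for i in range(len(p))])
            m=minimize(f,p,method="Nelder-Mead",options=dict(initial_simplex=S,xatol=1e-5,fatol=1e-4,maxiter=2000));p=m.x
    return p,-m.fun
# p=[x,y,yaw,plate centre y]
def nest(p,n):
    L=rect(-.042,.042,p[3]-.105,p[3]+.105,.012)+rect(-.025,.025,-.070,-.056,.034)
    L+=[((-.017,.044,.082),(.017,.044,.082)),((.017,.044,.02),(.017,.044,.082))]
    L+=[((-.035,.114,.082),(.035,.114,.082)),((-.035,.134,.082),(.035,.134,.082))]
    if n=="scene": L=[L[i] for i in (1,2,4,5,6,8,9,10,11)]
    return L
def bar(p):  # p[4]=angle
    c,s=np.cos(p[4]),np.sin(p[4]);R=lambda x,d,h:(x,.080-d*c+h*s*1,.090+d*s+h*c)
    return [(R(e,.03,.004),R(e,.145,.004)) for e in(-.01,.01)]+[(R(-.015,d,h),R(-.065,d,h)) for d,h in((.148,0),(.162,0))]
def cradle(p,n):
    L=rect(-.038,.038,p[3]-.095,p[3]+.095,.010)
    if n=="scene":
        L=L[:3]+[((.014,-.056,.02),(.014,-.056,.075)),((.014,.044,.03),(.014,.044,.075)),((.014,-.05,.08),(.014,.04,.08))]
    return L+bar(p)
E
cat > run1.py <<'E'
from fit import *
F={"scene":"pics/scene0.png","top":"pics/top0.png"}
# rough starts from crop pixels
a=back("top",135+341/4,170+154/4,.012);b=back("top",135+65/4,170+154/4,.012)
yaw=np.arctan2(-(b-a)[0],(b-a)[1]);c=(a+b)/2;u=(b-a)/np.linalg.norm(b-a)
o=c-u*.032;print("plate len",np.linalg.norm(a-b))
for v in(["top","scene"],["top"],["scene"]):
    p,s=fit(nest,[o[0],o[1],yaw,.032],[.006,.006,.03,.004],v,F);print("nest",v,p.round(4),round(s,1))
    if len(v)==2:pn=p
a=back("top",285+311/4,175+140/4,.010);b=back("top",285+64/4,175+165/4,.010)
yaw=np.arctan2(-(b-a)[0],(b-a)[1]);c=(a+b)/2;print("plate len",np.linalg.norm(a-b))
for v in(["top","scene"],["top"],["scene"]):
    p,s=fit(cradle,[c[0],c[1],yaw,0.0,.06],[.006,.006,.03,.006,.04],v,F);print("cradle",v,p.round(4),round(s,1))
    if len(v)==2:pc=p
def draw(im,n,k,x,y,M,p):
    for a,b in M(p,n):
        q=(proj(n,T(p,np.array([a,b])))-[x,y]+.5)*k-.5
        cv2.line(im,*[tuple(int(i) for i in e) for e in q],(255,0,255),1)
def crop(n,x,y,M,p,w=100,h=75,k=4):
    im=cv2.resize(cv2.imread(F[n])[y:y+h,x:x+w],None,fx=k,fy=k,interpolation=cv2.INTER_CUBIC);draw(im,n,k,x,y,M,p);return im
o=np.vstack([np.hstack([crop("top",285,175,cradle,pc),crop("scene",200,165,cradle,pc)]),np.hstack([crop("top",135,170,nest,pn),crop("scene",295,235,nest,pn)])])
cv2.imwrite("pics/ov1.png",o)
E
python3 run1.py
```

```text
Still running in the background as job /tmp/bash_jobs.1000/040b86b3c070 (pid 497). You'll get a notice when it ends.
```

```bash
kill -- -$(cat /tmp/bash_jobs.1000/040b86b3c070/pid); cat /tmp/bash_jobs.1000/040b86b3c070/stdout
python3 - <<'E'
s=open("fit.py").read()
s=s.replace("""out[n]=np.stack([cv2.Scharr(im,cv2.CV_32F,1,0),cv2.Scharr(im,cv2.CV_32F,0,1)],-1)/32 # h,w,c,2""","""out[n]=[cv2.Scharr(im,cv2.CV_32F,1,0)/32,cv2.Scharr(im,cv2.CV_32F,0,1)/32]""")
s=s.replace("""        g=G[n]@nn.astype(np.float32)
        g=np.sqrt((g**2).sum(-1))
        v=cv2.remap(g,q[:,None,0].copy(),q[:,None,1].copy(),cv2.INTER_LINEAR)
""","""        m=q[:,None,:].copy()
        g=sum(cv2.remap(G[n][i],m,None,cv2.INTER_LINEAR)*nn[i] for i in(0,1))
        v=np.sqrt((g**2).sum(-1))
""")
s="import cv2 as _c;_c.setNumThreads(1)\n"+s.replace("maxiter=2000","maxiter=250").replace("xatol=1e-5,fatol=1e-4","xatol=5e-5,fatol=1e-3")
open("fit.py","w").write(s)
E
time timeout 300 python3 run1.py
```

```text
plate len 0.21233675583698486
nest ['top', 'scene'] [ 0.5676  0.2442 -0.1073  0.0316] 683.0
nest ['top'] [ 0.566   0.2447 -0.0988  0.0311] 456.1
nest ['scene'] [ 0.5695  0.2426 -0.1002  0.0262] 257.5
plate len 0.1913017485777877
cradle ['top', 'scene'] [ 0.5169 -0.1738  0.0091  0.0058  0.0482] 603.7
cradle ['top'] [ 0.5157 -0.1708  0.0038 -0.0078  0.1528] 295.6
cradle ['scene'] [ 0.5064 -0.1867 -0.0089  0.0148 -0.081 ] 300.5
real	0m6.931s
user	0m7.235s
sys	0m0.167s
```

View pics/ov1.png

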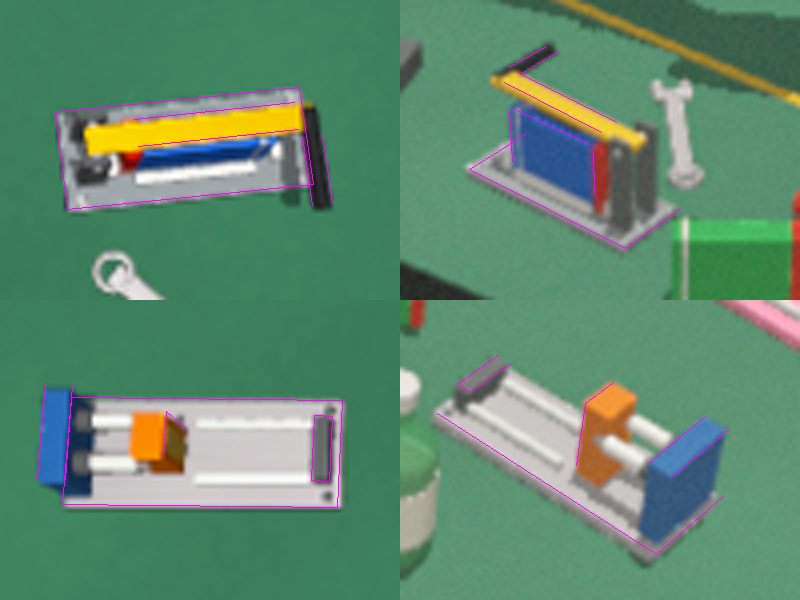

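Run:
```python
import cv2,numpy as np
t=cv2.imread("pics/top0.png");s=cv2.imread("pics/scene0.png")
def c(im,x,y,w,h,k): return cv2.resize(im[y:y+h,x:x+w],None,fx=k,fy=k,interpolation=cv2.INTER_CUBIC)
o=np.vstack([c(t,295,193,80,37,8),np.pad(c(s,212,172,60,38,8),((0,0),(0,160),(0,0)))])
print(o.shape);cv2.imwrite("pics/crop2.png",o)
```

```text
(600, 640, 3)
```

View pics/crop2.png

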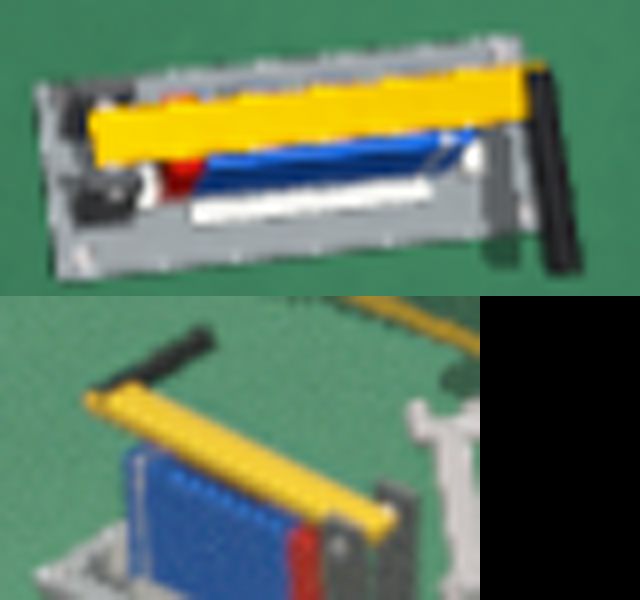

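```bash
cat > lsq.py <<'E'
from fit import *
from scipy.optimize import least_squares
def t(x,y):return ("top",295+(x+.5)/8-.5,193+(y+.5)/8-.5)
def s(x,y):return ("scene",212+(x+.5)/8-.5,172+(y-296+.5)/8-.5)
def s4(x,y):return ("scene",200+(x-400+.5)/4-.5,165+(y+.5)/4-.5)
def B(p,x,d,h):
    c,si=np.cos(p[4]),np.sin(p[4]);return (x,.080-d*c+h*si,.090+d*si+h*c)
obs=[(t(40,88),lambda p:(.038,p[3]+.095,.01)),(t(58,278),lambda p:(-.038,p[3]+.095,.01)),(t(521,38),lambda p:(.038,p[3]-.095,.01)),
(t(563,270),lambda p:B(p,-.067,.155,.003)),(t(541,68),lambda p:B(p,.010,.155,.005)),
(t(90,112),lambda p:B(p,.01,-p[5],.004)),(t(98,168),lambda p:B(p,-.01,-p[5],.004)),
(s(208,340),lambda p:B(p,-.067,.155,0)),(s(88,398),lambda p:B(p,.010,.157,.002)),
(s(132,458),lambda p:(.014,-.056+p[6],.08)),(s(292,534),lambda p:(.014,.044+p[6],.078)),
(s(396,522),lambda p:B(p,-.01,-p[5],.004)),
(s4(625,241),lambda p:(.038,p[3]+.095,.01)),(s4(467,168),lambda p:(.038,p[3]-.095,.01)),(s4(676,209),lambda p:(-.038,p[3]+.095,.01)),
(t(207,190),lambda p:(-.014,.044+p[6],.08)),(t(165,200),lambda p:(-.014,.056+p[6],.08)),]
def res(p,full=False):
    e=[]
    for (n,u,v),f in obs: e.append(proj(n,T(p,np.array(f(p))))-[u,v])
    if full:return np.array(e)
    return np.r_[np.ravel(e),p[6]/.00125*.5,p[7:]]
m=least_squares(res,[.517,-.17,.1,0,.06,.01,0],loss="soft_l1")
np.set_printoptions(suppress=True)
print(m.x.round(4));p=m.x
for o,e in zip(obs,res(p,1)):print(o[0][0],e.round(2))
J=m.jac;print("sd",np.sqrt(np.diag(np.linalg.inv(J.T@J))).round(4)*.6)
print("handle",T(p,np.array(B(p,-.045,.155,0))),"hinge",T(p,np.array((0,.08,.09))))
E
python3 lsq.py
```

```text
[ 0.5152 -0.1737  0.0125  0.0032  0.0373  0.0058  0.0019]
top [-0.16 -0.2 ]
top [0.46 0.31]
top [ 0.62 -0.34]
top [0.63 0.54]
top [-0.46 -0.75]
top [0.21 0.05]
top [ 0.03 -0.14]
scene [ 0.79 -0.22]
scene [1.12 0.3 ]
scene [-0.29 -0.42]
scene [0.74 0.4 ]
scene [ 0.94 -0.75]
scene [0.13 1.27]
scene [ 0.35 -0.13]
scene [ 0.94 -0.62]
top [-0.02 -2.16]
top [ 1.13 -2.97]
sd [0.00066 0.00126 0.0072  0.00162 0.01314 0.00174 0.00144]
handle [ 0.47109489 -0.24913737  0.09577532] hinge [ 0.51416059 -0.09369609  0.09      ]
```

```bash
cat > go.py <<'E'
import sys,numpy as np
from cell import r
def delta(x,y,z,yaw):  # yaw = world angle of tool x; total turn in deg, then shift in the turned tool frame
    s=r.state();R=s["ee_rot"];a=np.arctan2(R[1,0],R[0,0]);turn=-np.degrees((yaw-a+np.pi/2)%np.pi-np.pi/2)
    c,q=np.cos(yaw),np.sin(yaw); flip=1 if abs((yaw-a+np.pi)%(2*np.pi)-np.pi)<=np.pi/2 else -1
    d=np.array([x,y,z])-s["ee_pos"];X=flip*np.array([c,q,0]);Y=flip*np.array([q,-c,0])
    print("t",round(s["t"],2),"pos",s["ee_pos"].round(4),"yaw",round(a,4),"turn",turn.round(2),"shift mm",(np.array([d@X,d@Y,-d[2]])*1e3).round(1),"F",s["force"].round(1),"open",round(s["opening"],4),"grip",round(s["grip_force"],1),"q",s["q"].round(2))
if __name__=="__main__":delta(*map(float,sys.argv[1:5]))
E
python3 go.py 0.471 -0.249 0.077 0.0125
```

```text
t 0.1 pos [ 0.1895 -0.6474  0.1916] yaw 0.2848 turn 15.6 shift mm [ 286.4 -394.9  114.6] F [-1.2 -0.   0.3] open 0.0852 grip 0.0 q [ 1.14  0.43  0.07  1.61 -0.03  1.11 -0.07]
```

Request:
{"op": "send_rows", "data": {"commands": [0, 0, 0, 7.8, 0.06, 0, 0, 0, 7.8, 0.06, 0.02, -0.028, 0, 0, 0.06, 0.025, -0.035, 0, 0, 0.06, 0.025, -0.035, 0, 0, 0.06, 0.025, -0.035, 0, 0, 0.06, 0.025, -0.035, 0, 0, 0.06, 0.025, -0.035, 0, 0, 0.06, 0.025, -0.035, 0, 0, 0.06, 0.025, -0.035, 0, 0, 0.06]}}

```text
t: 1.1
ee_pos: [0.3818, -0.3707, 0.1921]
ee_rot: [[1.0, 0.012, -0.0], [0.012, -1.0, 0.0], [-0.0, -0.0, -1.0]]
force: [1.0, -0.6, -0.3]
opening: 0.0603
grip_force: 0.0
```

```bash
python3 go.py 0.471 -0.249 0.077 0.0125
```

```text
t 1.1 pos [ 0.3818 -0.3707  0.1921] yaw 0.0124 turn -0.0 shift mm [  90.7 -120.6  115.1] F [ 1.  -0.6 -0.3] open 0.0603 grip 0.0 q [ 0.67  0.2  -0.03  1.92  0.01  1.02 -0.91]
```

Request:
{"op": "send_rows", "data": {"commands": [0.023, -0.03, 0, 0, 0.06, 0.023, -0.03, 0, 0, 0.06, 0.023, -0.03, 0, 0, 0.06, 0.0217, -0.0306, 0, 0, 0.06, 0, 0, 0.03, 0, 0.06, 0, 0, 0.03, 0, 0.06, 0, 0, 0.02, 0, 0.06, 0, 0, 0, 0, 0.06]}}

```text
t: 1.9
ee_pos: [0.4686, -0.2498, 0.1097]
ee_rot: [[1.0, 0.013, -0.004], [0.013, -1.0, 0.002], [-0.004, -0.002, -1.0]]
force: [-0.4, -0.6, 0.4]
opening: 0.0605
grip_force: 0.0
```

```bash
python3 - <<'E'
import cv2,numpy as np
from cell import r
t=r.snapshot("top")[:,:,::-1];s=r.snapshot("scene")[:,:,::-1]
def c(im,x,y,w,h,k): return cv2.resize(im[y:y+h,x:x+w],None,fx=k,fy=k,interpolation=cv2.INTER_CUBIC)
cv2.imwrite("pics/c3.png",np.hstack([c(t,290,170,80,80,5),c(s,195,140,80,80,5)]))
E
python3 go.py 0.471 -0.249 0.077 0.0125
```

```text
t 2.0 pos [ 0.4704 -0.2506  0.1126] yaw 0.0124 turn -0.0 shift mm [ 0.6 -1.6 35.6] F [-0.7  0.3  0.4] open 0.0598 grip 0.0 q [ 0.47  0.29 -0.12  1.99  0.05  0.86 -1.23]
```

View pics/c3.png

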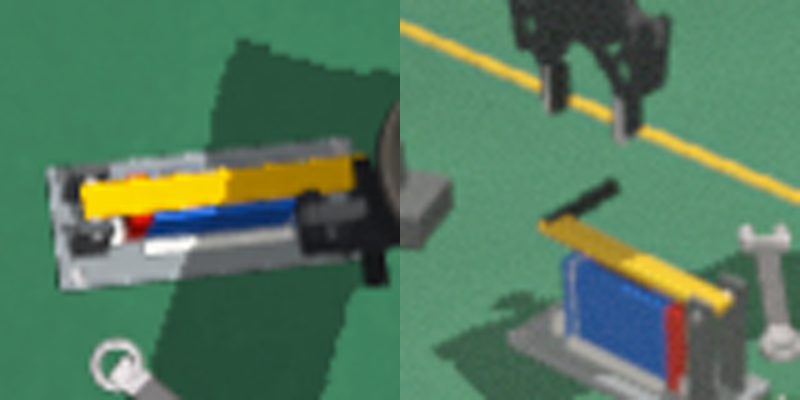

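Run:
```python
from fit import *
s=r.state();R=s["ee_rot"];p=s["ee_pos"]
for off in (0,-.005,-.009):
  for sg in(1,-1):
    P=p+R[:,2]*off+R[:,1]*sg*.03;print(off,sg,[proj(n,P).round(1) for n in C])
print([proj(n,np.array([.471,-.249,.096])).round(1) for n in C])
```

```text
0 1 [array([228. , 172.4]), array([376.5, 217.5])]
0 -1 [array([240.1, 177.8]), array([355.4, 219.8])]
-0.005 1 [array([228. , 171.3]), array([376.9, 217.2])]
-0.005 -1 [array([240.1, 176.6]), array([355.8, 219.5])]
-0.009 1 [array([227.9, 170.3]), array([377.2, 217. ])]
-0.009 -1 [array([240.1, 175.6]), array([356. , 219.2])]
[array([234.4, 179.1]), array([364.2, 219.4])]
```

Run:
```python
from fit import *
R=np.array([[ 9.59723497e-01,  2.80945978e-01, 0],[ 2.80946262e-01, -9.59722897e-01,0],[0,0,-1.]]);p=np.array([0.18951218, -0.64742327,  0.19159465])
k=[]
s=cv2.imread("pics/scene0.png");n="scene"
im=cv2.resize(s[50:110,170:250],None,fx=5,fy=5,interpolation=cv2.INTER_CUBIC)
x=r.snapshot(n)[:,:,::-1].copy()
im2=cv2.resize(x[140:200,195:275],None,fx=5,fy=5,interpolation=cv2.INTER_CUBIC)
def mark(im,P,x,y):
    q=(proj(n,P)-[x,y]+.5)*5-.5;cv2.circle(im,tuple(int(i) for i in q),3,(255,0,255),-1)
st=r.state()
for im_,R_,p_,x,y,o in((im,R,p,170,50,.0427),(im2,st["ee_rot"],st["ee_pos"],195,140,.03)):
    for off,sg in((0,1),(0,-1),(-.013,1),(-.013,-1),(-.073,0)):
        mark(im_,p_+R_[:,2]*off+R_[:,1]*sg*o,x,y)
print(st["ee_pos"],st["t"])
cv2.imwrite("pics/c4.png",np.hstack([im,im2]))
```

```text
[ 0.47081407 -0.2509018   0.1131451 ] 2.05
```

View pics/c4.png

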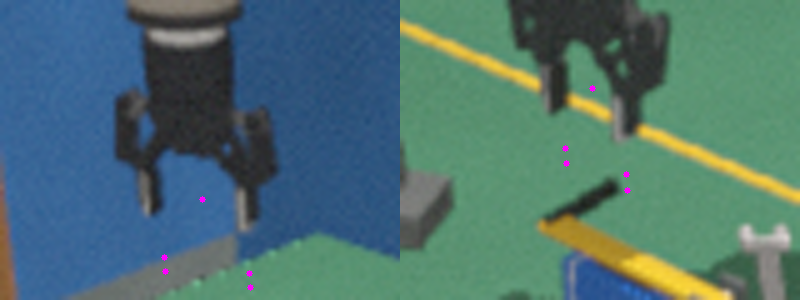

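Request:
{"op": "send_rows", "data": {"commands": [0, -0.002, 0.012, 0, 0.06, 0, 0, 0.012, 0, 0.06, 0, 0, 0.012, 0, 0.06, 0, 0, 0, 0, 0.06, 0, 0, 0, 0, 0.06]}}

```text
t: 2.55
ee_pos: [0.4702, -0.2486, 0.0759]
ee_rot: [[1.0, 0.012, -0.001], [0.012, -1.0, 0.0], [-0.001, -0.0, -1.0]]
force: [0.2, 0.1, 0.0]
opening: 0.0598
grip_force: 0.0
```

```bash
python3 - <<'E'
import cv2,numpy as np
from cell import r
t=r.snapshot("top")[:,:,::-1];s=r.snapshot("scene")[:,:,::-1]
def c(im,x,y,w,h,k): return cv2.resize(im[y:y+h,x:x+w],None,fx=k,fy=k,interpolation=cv2.INTER_CUBIC)
cv2.imwrite("pics/c5.png",np.hstack([c(t,330,180,60,75,6),c(s,200,145,60,75,6)]))
E
python3 go.py 0.471 -0.249 0.077 0.0125
```

```text
t 2.65 pos [ 0.4706 -0.2487  0.0765] yaw 0.0125 turn -0.0 shift mm [ 0.4  0.3 -0.5] F [ 0.8 -0.1 -0.2] open 0.0601 grip 0.0 q [ 0.47  0.34 -0.12  2.02  0.06  0.78 -1.25]
```

View pics/c5.png

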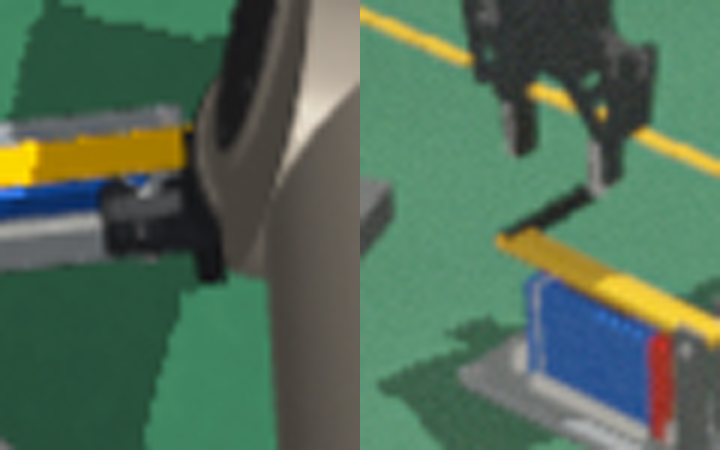

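Request:
{"op": "send_rows", "data": {"commands": [0, 0, 0, 0, 0.03, 0, 0, 0, 0, 0.02, 0, 0, 0, 0, 0.008, 0, 0, 0, 0, 0.005, 0, 0, 0, 0, 0.005, 0, 0, 0, 0, 0.005]}}

```text
t: 3.25
ee_pos: [0.4704, -0.2487, 0.0762]
ee_rot: [[1.0, 0.012, 0.0], [0.012, -1.0, 0.0], [0.0, -0.0, -1.0]]
force: [-1.3, -0.3, 0.1]
opening: 0.0051
grip_force: 0.0
```

Run:
```python
from fit import *
s=r.state();p=s["ee_pos"]
for z in(.080,.09,.115,.125):
  print(z,[proj("top",np.array([.4706+dx,-.2487+.045,z])).round(1) for dx in(-.011,.011)])
```

```text
0.08 [array([348.1, 225.7]), array([347.1, 218.2])]
0.09 [array([348.7, 225.1]), array([347.7, 217.6])]
0.115 [array([350.1, 223.8]), array([349.1, 216.1])]
0.125 [array([350.7, 223.3]), array([349.7, 215.5])]
```

Request:
{"op": "send_rows", "data": {"commands": [0, 0, 0, 0, 0.06, 0, 0, 0, 0, 0.06, 0, 0, 0, 0, 0.06, 0, 0, 0.01, 0, 0.06, 0, 0, 0.01, 0, 0.06, 0, 0, 0.008, 0, 0.06, 0, 0, 0, 0, 0.06]}}

```text
t: 3.95
ee_pos: [0.4694, -0.2482, 0.0466]
ee_rot: [[1.0, 0.013, -0.002], [0.013, -1.0, 0.001], [-0.002, -0.001, -1.0]]
force: [0.3, -0.6, 0.3]
opening: 0.0598
grip_force: 0.0
```

Request:
{"op": "send_rows", "data": {"commands": [0, 0, 0.005, 0, 0.06, 0, 0, 0.005, 0, 0.06, 0, 0, 0, 0, 0.03, 0, 0, 0, 0, 0.02, 0, 0, 0, 0, 0.008, 0, 0, 0, 0, 0.005, 0, 0, 0, 0, 0.005, 0, 0, 0, 0, 0.005]}}

```text
t: 4.75
ee_pos: [0.4705, -0.2491, 0.0385]
ee_rot: [[1.0, 0.012, 0.001], [0.012, -1.0, -0.001], [0.001, 0.001, -1.0]]
force: [0.5, -4.8, 1.3]
opening: 0.012
grip_force: 58.6
```

Request:
{"op": "send_rows", "data": {"commands": [0, 0, 0, 0, 0.03, 0, 0, 0, 0, 0.03, 0, 0, 0.006, 0, 0.03, 0, 0, 0, 0, 0.02, 0, 0, 0, 0, 0.008, 0, 0, 0, 0, 0.005, 0, 0, 0, 0, 0.005, 0, 0, 0, 0, 0.005]}}

```text
t: 5.55
ee_pos: [0.4701, -0.2491, 0.0322]
ee_rot: [[1.0, 0.012, -0.0], [0.012, -1.0, -0.0], [-0.0, 0.0, -1.0]]
force: [-0.9, -6.0, -2.5]
opening: 0.012
grip_force: 58.3
```

```bash
python3 - <<'E'
import cv2,numpy as np
from cell import r
t=r.snapshot("top")[:,:,::-1];s=r.snapshot("scene")[:,:,::-1]
def c(im,x,y,w,h,k): return cv2.resize(im[y:y+h,x:x+w],None,fx=k,fy=k,interpolation=cv2.INTER_CUBIC)
cv2.imwrite("pics/c6.png",np.hstack([c(t,330,180,60,75,5),c(s,200,155,70,75,5)]))
E
python3 go.py 0.471 -0.249 0.077 0.0125
```

```text
t 5.65 pos [ 0.47   -0.2491  0.0322] yaw 0.012 turn -0.03 shift mm [  1.   -0.1 -44.8] F [-1.7 -4.9 -1.2] open 0.0125 grip 58.3 q [ 0.46  0.41 -0.12  2.05  0.07  0.69 -1.26]
```

View pics/c6.png

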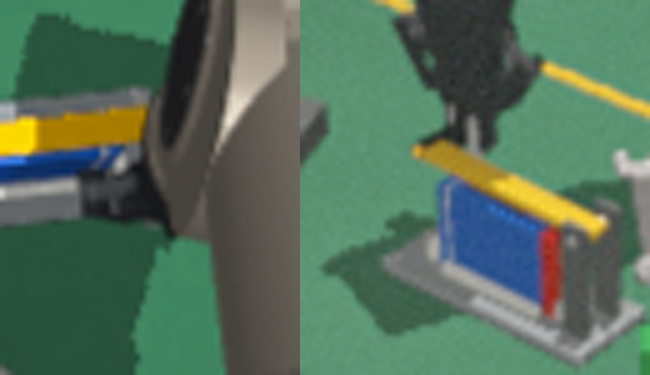

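Request:
{"op": "send_rows", "data": {"commands": [0, 0, -0.0154, 0, 0.005, 0, -0.0029, -0.0152, 0, 0.005, 0, -0.0045, -0.0149, 0, 0.005, 0, -0.0059, -0.0143, 0, 0.005, 0, -0.0073, -0.0137, 0, 0.005]}}

```text
t: 6.15
ee_pos: [0.4699, -0.2287, 0.1069]
ee_rot: [[1.0, 0.012, 0.0], [0.012, -1.0, -0.001], [0.0, 0.001, -1.0]]
force: [-0.3, -6.3, -3.9]
opening: 0.0122
grip_force: 58.3
```

Request:
{"op": "send_rows", "data": {"commands": [0, -0.0086, -0.0129, 0, 0.005, 0, -0.0098, -0.0119, 0, 0.005, 0, -0.011, -0.0109, 0, 0.005]}}

```text
t: 6.45
ee_pos: [0.4697, -0.2013, 0.1435]
ee_rot: [[1.0, 0.01, 0.002], [0.01, -1.0, -0.004], [0.002, 0.004, -1.0]]
force: [-6.5, -18.7, 13.6]
opening: 0.0121
grip_force: 58.8
```

Request:
{"op": "send_rows", "data": {"commands": [0, -0.0105, -0.0125, 0, 0.005, 0, -0.0119, -0.0097, 0, 0.005]}}

```text
t: 6.65
ee_pos: [0.4692, -0.176, 0.1648]
ee_rot: [[1.0, 0.012, 0.0], [0.012, -1.0, -0.001], [0.0, 0.001, -1.0]]
force: [1.9, 0.0, -8.7]
opening: 0.0121
grip_force: 58.6
```

Request:
{"op": "send_rows", "data": {"commands": [0, -0.0132, -0.0078, 0, 0.005, 0, -0.0145, -0.0065, 0, 0.005, 0, -0.0148, -0.0048, 0, 0.005]}}

```text
t: 6.95
ee_pos: [0.4688, -0.1342, 0.1844]
ee_rot: [[1.0, 0.012, 0.001], [0.012, -1.0, -0.002], [0.001, 0.002, -1.0]]
force: [2.0, -0.6, -15.2]
opening: 0.0116
grip_force: 58.6
```

Request:
{"op": "send_rows", "data": {"commands": [0, -0.0153, -0.0008, 0, 0.005, 0, -0.0154, -0.0007, 0, 0.005, 0, -0.0155, 0.0008, 0, 0.005]}}

```text
t: 7.25
ee_pos: [0.4686, -0.087, 0.1865]
ee_rot: [[1.0, 0.012, 0.002], [0.012, -1.0, -0.001], [0.002, 0.001, -1.0]]
force: [-16.0, 0.5, 43.5]
opening: 0.0116
grip_force: 68.7
```

Request:
{"op": "send_rows", "data": {"commands": [0, -0.0154, 0.0022, 0, 0.005, 0, -0.0151, 0.0036, 0, 0.005, 0, 0, 0, 0, 0.005]}}

```text
t: 7.55
ee_pos: [0.4682, -0.053, 0.1798]
ee_rot: [[1.0, 0.016, 0.002], [0.016, -1.0, 0.002], [0.002, -0.002, -1.0]]
force: [-16.5, 10.7, 38.0]
opening: 0.012
grip_force: 69.9
```

Request:
{"op": "send_rows", "data": {"commands": [0, 0, -0.0015, 0, 0.005, 0, 0, 0, 0, 0.005, 0, 0, 0, 0, 0.03, 0, 0, 0, 0, 0.05, 0, 0, 0, 0, 0.05, 0, 0, -0.02, 0, 0.05, 0, 0, -0.03, 0, 0.05, 0, 0, -0.03, 0, 0.05, 0, 0, 0, 0, 0.05]}}

```text
t: 8.45
ee_pos: [0.4697, -0.0569, 0.2626]
ee_rot: [[1.0, 0.012, 0.005], [0.012, -1.0, -0.0], [0.005, 0.0, -1.0]]
force: [1.3, 0.5, 0.1]
opening: 0.05
grip_force: 0.0
```

Run:
```python
from fit import *
for n in C: cv2.imwrite(f"pics/{n}1.png",r.snapshot(n)[:,:,::-1])
print(r.state()["force"].round(1),r.state()["ee_pos"])
# bar angle from the scene: yellow pixels
im=cv2.imread("pics/scene1.png");h=cv2.cvtColor(im,cv2.COLOR_BGR2HSV)
m=cv2.inRange(h,(18,120,120),(32,255,255));m[:,:190]=0;m[:,300:]=0;m[:100]=0;m[240:]=0
k,l,st,ce=cv2.connectedComponentsWithStats(m)
for i in range(1,k):
    if st[i,4]>30:print(st[i],ce[i].round(1))
p=[.5152,-.1737,.0125]
for a in(1.6,1.7,1.8,1.9):
    c,s=np.cos(a),np.sin(a);print(a,proj("scene",T(p,np.array([[0,.08,.09],[0,.08-.16*c,.09+.16*s]]))).round(1).tolist())
```

```text
[-0.2  0.  -1. ] [ 0.46815909 -0.05701834  0.25944427]
[190 142 110  60 416] [251.6 173.1]
1.6 [[258.8, 200.6], [259.7, 160.3]]
1.7 [[258.8, 200.6], [263.5, 162.2]]
1.8 [[258.8, 200.6], [267.3, 164.5]]
1.9 [[258.8, 200.6], [271.0, 167.2]]
```

Run:
```python
from fit import *
im=cv2.imread("pics/scene1.png");h=cv2.cvtColor(im,cv2.COLOR_BGR2HSV)
m=cv2.inRange(h,(18,120,90),(32,255,255))
for v in range(156,204,3):
    u=np.where(m[v,235:300])[0]+235;print(v,u.tolist())
```

```text
156 []
159 []
162 [235, 236, 237]
165 [240, 241, 242, 243, 244]
168 [247, 248, 249, 250, 251, 264, 265, 266, 268]
171 [254, 255, 256, 257, 258, 264, 265, 266, 267]
174 [261, 262, 263, 264, 265, 266, 267]
177 [262, 263, 264, 265, 266, 267, 268, 269, 270, 271, 272]
180 [261, 262, 263, 264, 265, 274, 275, 276, 277, 278, 279]
183 [260, 261, 262, 263, 264, 281, 282, 283, 284, 285, 286]
186 [259, 260, 261, 262, 263, 288, 289, 290, 291, 292, 293]
189 [259, 260, 261, 262, 295, 296, 297, 298, 299]
192 [258, 259, 260, 261, 262]
195 [257, 258, 259, 260, 261]
198 [257, 258, 259, 260, 261]
201 [258, 259, 260]
```

```bash
cat > cellfit.py <<'E'
from fit import *
def boxes(zt,inst):  # cell standing, top at zt; visible edges
    def M(p,n):
        x,y=.014,.056
        L=[((-x,-y,zt),(-x,y,zt)),((x,-y,zt),(x,y,zt)),((-x,-y,zt),(x,-y,zt)),((-x,y,zt),(x,y,zt)),((-x,.044,zt),(x,.044,zt))]
        if n=="scene":L+=[((x,e,zt-.055),(x,e,zt)) for e in(-.056,.044,.056)]
        else: L+=[((-x,e,zt-.055),(-x,e,zt)) for e in(-.056,.044,.056)]
        return L
    return M
E
python3 - <<'E'
from cellfit import *
from scipy.optimize import least_squares
P=np.array([[-.2491,.0322],[-.2287,.1069],[-.176,.1648],[-.1342,.1844],[-.087,.1865],[-.053,.1798]])
m=least_squares(lambda c:np.hypot(P[:,0]-c[0],P[:,1]-c[1])-.155,[-.095,.03]);print("centre",m.x,m.fun.round(4))
F={n:f"pics/{n}1.png" for n in C}
for v in(["scene"],["top"],["top","scene"]):
    p,s=fit(boxes(.08,0),[.5155,-.173,.012],[.004,.004,.02],v,F);print(v,p.round(4),round(s,1))
E
```

```text
centre [-0.09438702  0.03221049] [-0.0003 -0.0013  0.0007  0.0023 -0.0005 -0.0017]
['scene'] [ 0.5177 -0.1779 -0.0616] 242.2
['top'] [ 0.5212 -0.1917  0.4692] 68.0
['top', 'scene'] [ 0.5165 -0.1797 -0.0527] 263.5
```

Request:
{"op": "send_rows", "data": {"commands": [0.012, 0.03, 0, 0, 0.06, 0.012, 0.03, 0, 0, 0.06, 0.012, 0.029, 0, 0, 0.06, 0.012, 0.029, 0, 0, 0.06, 0, 0, 0, -8.5, 0.06, 0, 0, 0, -8.5, 0.06, 0, 0, 0, -8.5, 0.06, 0, 0, 0, -8.5, 0.06, 0, 0, 0, -8.5, 0.06, 0, 0, 0, -8.5, 0.06]}}

```text
t: 9.55
ee_pos: [0.5169, -0.1742, 0.2578]
ee_rot: [[0.615, 0.789, -0.002], [0.789, -0.615, 0.001], [-0.001, -0.002, -1.0]]
force: [-0.2, -0.1, -0.3]
opening: 0.0602
grip_force: 0.0
```

Request:
{"op": "send_rows", "data": {"commands": [0, 0, 0, -8.5, 0.06, 0, 0, 0, -8.5, 0.06, 0, 0, 0, -8.5, 0.06, 0, 0, 0, -8.5, 0.06, 0, 0, 0, -4.5, 0.06, 0, 0, 0.03, 0, 0.06, 0, 0, 0.03, 0, 0.06, 0, 0, 0.03, 0, 0.06, 0, 0, 0.03, 0, 0.06, 0, 0, 0, 0, 0.06]}}

```text
t: 10.55
ee_pos: [0.5145, -0.1736, 0.1348]
ee_rot: [[-0.004, 1.0, -0.007], [1.0, 0.004, 0.002], [0.002, -0.007, -1.0]]
force: [-0.8, 0.8, 0.9]
opening: 0.0601
grip_force: 0.0
```

```bash
python3 go.py 0.516 -0.1745 0.005 1.577
python3 - <<'E'
from cellfit import *
im=r.snapshot("scene")[:,:,::-1];cv2.imwrite("pics/scene2.png",im);cv2.imwrite("pics/top2.png",r.snapshot("top")[:,:,::-1])
# cell colours in scene: outline of the blue +x face
h=cv2.cvtColor(im,cv2.COLOR_BGR2HSV);m=cv2.inRange(h,(105,120,40),(125,255,255));m[:,:205]=0;m[:,262:]=0;m[:170]=0;m[:225+15][:0]=0;m[226:]=0
k,l,st,ce=cv2.connectedComponentsWithStats(m);i=1+st[1:,4].argmax();print(st[i],ce[i])
print("corners", cv2.approxPolyDP(cv2.findContours((l==i).astype('u1'),0,2)[0][0],2,True)[:,0].tolist())
p=[.516,-.1737,.008]
print(proj("scene",T(p,np.array([[.014,-.056,.08],[.014,.044,.08],[.014,.044,.018],[.014,-.056,.018],[-.014,-.056,.08]]))).round(1).tolist())
E
```

```text
t 10.55 pos [ 0.5145 -0.1736  0.1348] yaw 1.5749 turn -0.12 shift mm [ -0.9   1.5 129.8] F [-0.8  0.8  0.9] open 0.0601 grip 0.0 q [ 0.47  0.3  -0.31  1.94  0.11  0.93  0.11]
[229 190  23  25 327] [238.93883792 201.52599388]
corners [[231, 192], [229, 205], [230, 203], [232, 207], [247, 214], [246, 202], [251, 198], [235, 190]]
[[227.2, 191.3], [248.2, 201.2], [248.5, 215.5], [228.0, 205.4], [232.5, 188.1]]
```

Request:
{"op": "send_rows", "data": {"commands": [0, 0.0005, 0.03, 0, 0.06, 0, 0, 0.03, 0, 0.06, 0, 0, 0.015, 0, 0.06, 0, 0, 0.01, 0, 0.06]}}

```text
t: 11.05
ee_pos: [0.5185, -0.1746, 0.0544]
ee_rot: [[-0.004, 1.0, 0.001], [1.0, 0.004, -0.0], [-0.0, 0.001, -1.0]]
force: [1.4, 0.7, 0.2]
opening: 0.0597
grip_force: 0.0
```

Request:
{"op": "send_rows", "data": {"commands": [0, 0, 0.01, 0, 0.06, 0, 0, 0.01, 0, 0.06, 0, 0, 0, 0, 0.06]}}

```text
t: 11.35
ee_pos: [0.5177, -0.1744, 0.0335]
ee_rot: [[-0.004, 1.0, -0.001], [1.0, 0.004, 0.0], [0.0, -0.001, -1.0]]
force: [-0.1, -0.3, 0.9]
opening: 0.0598
grip_force: 0.0
```

Request:
{"op": "send_rows", "data": {"commands": [0, 0, 0.01, 0, 0.06, 0, 0, 0.01, 0, 0.06, 0, 0, 0, 0, 0.06]}}

```text
t: 11.65
ee_pos: [0.5172, -0.1742, 0.0128]
ee_rot: [[-0.004, 1.0, -0.002], [1.0, 0.004, 0.001], [0.001, -0.002, -1.0]]
force: [0.5, -0.1, 0.1]
opening: 0.0601
grip_force: 0.0
```

Request:
{"op": "send_rows", "data": {"commands": [0, 0, 0.009, 0, 0.06, 0, 0, 0, 0, 0.045, 0, 0, 0, 0, 0.035, 0, 0, 0, 0, 0.025, 0, 0, 0, 0, 0.02, 0, 0, 0, 0, 0.02, 0, 0, 0, 0, 0.02]}}

```text
t: 12.35
ee_pos: [0.518, -0.1745, 0.0053]
ee_rot: [[-0.004, 1.0, 0.0], [1.0, 0.004, -0.0], [-0.0, 0.0, -1.0]]
force: [0.3, 0.6, -0.6]
opening: 0.0275
grip_force: 59.4
```

Request:
{"op": "send_rows", "data": {"commands": [0, 0, -0.01, 0, 0.02, 0, 0, -0.02, 0, 0.02, 0, 0, -0.03, 0, 0.02, 0, 0, -0.035, 0, 0.02, 0, 0, -0.035, 0, 0.02, 0, 0, -0.035, 0, 0.02, 0, 0, -0.035, 0, 0.02, 0, 0, -0.035, 0, 0.02, 0, 0, -0.035, 0, 0.02, 0, 0, 0, 0, 0.02]}}

```text
t: 13.35
ee_pos: [0.5197, -0.1747, 0.2805]
ee_rot: [[-0.004, 1.0, 0.007], [1.0, 0.004, -0.002], [-0.002, 0.007, -1.0]]
force: [0.3, 0.6, -3.1]
opening: 0.0275
grip_force: 60.1
```

```bash
python3 go.py 0.566 0.220 0.276 1.466
python3 - <<'E'
from fit import *
im=r.snapshot("scene")[:,:,::-1];cv2.imwrite("pics/scene3.png",im)
a=cv2.imread("pics/scene2.png");h=cv2.cvtColor(im,cv2.COLOR_BGR2HSV);m=cv2.inRange(h,(105,150,40),(125,255,255))
m[:,:180]=0;m[:,300:]=0;m[:60]=0;m[230:]=0
k,l,st,ce=cv2.connectedComponentsWithStats(m)
for i in range(1,k):
    if st[i,4]>40:print(st[i],ce[i].round(1))
for z in(.31,.305,.27):print(z,proj("scene",T([.518,-.1745,.004],np.array([[.014,-.056,z+.035],[.014,.044,z+.035],[.014,.044,z-.035],[.014,-.056,z-.035]]))).round(1).tolist())
E
```

```text
t 13.35 pos [ 0.5197 -0.1747  0.2805] yaw 1.5746 turn 6.22 shift mm [397.4   4.8   4.5] F [ 0.3  0.6 -3.1] open 0.0275 grip 60.1 q [ 0.49  0.16 -0.32  1.77  0.06  1.21  0.16]
[ 180   60   46   50 1753] [199.6  81.4]
[ 248   60   52   57 2308] [276.3  84.5]
[226 122  23  25 297] [236.8 134.1]
0.31 [[223.0, 123.0], [245.9, 131.6], [246.4, 151.5], [224.0, 142.4]]
0.305 [[223.0, 124.4], [246.0, 133.0], [246.4, 152.8], [224.1, 143.8]]
0.27 [[223.6, 134.2], [246.2, 143.1], [246.7, 162.3], [224.6, 153.1]]
```

Request:
{"op": "send_rows", "data": {"commands": [0, 0, 0, 6.2, 0.02, 0.025, 0, 0, 0, 0.02, 0.035, 0.0005, 0, 0, 0.02, 0.04, 0.0005, 0, 0, 0.02, 0.04, 0.0005, 0, 0, 0.02, 0.04, 0.0005, 0, 0, 0.02, 0.04, 0.0005, 0, 0, 0.02, 0.04, 0.0005, 0, 0, 0.02, 0.04, 0.0005, 0, 0, 0.02, 0.04, 0.0005, 0, 0, 0.02]}}

```text
t: 14.4
ee_pos: [0.5565, 0.1646, 0.2741]
ee_rot: [[0.104, 0.995, -0.002], [0.995, -0.104, -0.001], [-0.001, -0.002, -1.0]]
force: [0.3, -0.5, -3.7]
opening: 0.0272
grip_force: 60.0
```

Request:
{"op": "send_rows", "data": {"commands": [0.03, 0, 0, 0, 0.02, 0.02, 0, 0, 0, 0.02, 0, 0, 0, 0, 0.02, 0, 0, 0.03, 0, 0.02, 0, 0, 0.04, 0, 0.02, 0, 0, 0.04, 0, 0.02, 0, 0, 0.02, 0, 0.02, 0, 0, 0, 0, 0.02]}}

```text
t: 15.2
ee_pos: [0.5603, 0.2111, 0.1415]
ee_rot: [[0.105, 0.994, -0.006], [0.995, -0.105, -0.002], [-0.003, -0.006, -1.0]]
force: [0.4, -0.0, -3.2]
opening: 0.0272
grip_force: 59.8
```

```bash
python3 go.py 0.5653 0.2223 0.0353 1.4668
python3 - <<'E'
from fit import *
for n in C: cv2.imwrite(f"pics/{n}4.png",r.snapshot(n)[:,:,::-1])
im=cv2.imread("pics/scene4.png");h=cv2.cvtColor(im,cv2.COLOR_BGR2HSV);s=r.state();print(s["ee_pos"])
for nm,lo,hi in(("blue",(105,130,40),(125,255,255)),("red",(0,150,60),(6,255,255)),("orange",(7,150,80),(17,255,255))):
    m=cv2.inRange(h,lo,hi);m[:,:270]=0;m[:,400:]=0;m[:150]=0;m[310:]=0
    k,l,st,ce=cv2.connectedComponentsWithStats(m)
    for i in range(1,k):
        if st[i,4]>15:print(nm,st[i],ce[i].round(1))
z=s["ee_pos"][2]+.0397
print(proj("scene",T([*s["ee_pos"][:2],-.104],np.array([[.014,-.056,z+.035],[.014,.044,z+.035],[.014,.044,z-.035],[.014,-.056,z-.035],[.014,.056,z+.035],[.014,.056,z-.035]]))).round(1).tolist())
print("red bystanders only?")
E
```

```text
t 15.2 pos [0.5603 0.2111 0.1415] yaw 1.466 turn -0.04 shift mm [ 11.7   3.8 106.2] F [ 0.4 -0.  -3.2] open 0.0272 grip 59.8 q [-0.05  0.4  -0.52  1.8   0.23  1.01 -0.78]
[0.56248303 0.21256637 0.14539904]
blue [311 203   2  18  20] [311.2 210.9]
blue [313 207  30  29 389] [327.4 220.7]
blue [355 265  20  30 292] [364.6 280. ]
red [298 213  12   8  69] [303.6 216.2]
red [337 215  10  24 115] [340.7 226.3]
red [298 220   4  22  68] [299.5 230.1]
orange [339 256  15  25 197] [345.4 267.1]
[[311.0, 202.6], [338.1, 217.1], [335.6, 236.6], [309.5, 221.8], [341.5, 218.9], [338.9, 238.5]]
red bystanders only?
```

Request:
{"op": "send_rows", "data": {"commands": [0.005, 0.001, 0.03, 0, 0.02, 0.005, 0.001, 0.03, 0, 0.02, 0, 0, 0.025, 0, 0.02, 0, 0, 0.015, 0, 0.02, 0, 0, 0.007, 0, 0.02, 0, 0, 0, 0, 0.02, 0, 0, 0, 0, 0.02, 0, 0, 0, 0, 0.02]}}

```text
t: 16.1
ee_pos: [0.5664, 0.223, 0.0394]
ee_rot: [[0.105, 0.995, 0.002], [0.995, -0.105, 0.001], [0.001, 0.002, -1.0]]
force: [0.1, -0.3, -3.3]
opening: 0.0272
grip_force: 60.0
```

```bash
python3 go.py 0.5653 0.2223 0.036 1.4668
python3 - <<'E'
from fit import *
from cellfit import boxes
for n in C: cv2.imwrite(f"pics/{n}5.png",r.snapshot(n)[:,:,::-1])
s=r.state();z=s["ee_pos"][2]+.0397
F={n:f"pics/{n}5.png" for n in C}
p0=[*s["ee_pos"][:2],-.104]
def M(p,n):
    L=boxes(z+.035,0)(p,n)
    return L[1:2]+L[3:] if n=="scene" else L
for v in(["scene"],["top","scene"]):
    p,sc=fit(M,p0,[.003,.003,.02],v,F);print(v,p.round(4),round(sc,1),"start",np.round(p0,4))
im=cv2.imread("pics/scene5.png")
def draw(im,n,k,x,y,M,p):
    for a,b in M(p,n):
        q=(proj(n,T(p,np.array([a,b])))-[x,y]+.5)*k-.5
        cv2.line(im,*[tuple(int(i) for i in e) for e in q],(255,0,255),1)
E
```

```text
t 16.1 pos [0.5664 0.223  0.0394] yaw 1.4661 turn -0.04 shift mm [-0.8 -1.   3.4] F [ 0.1 -0.3 -3.3] open 0.0272 grip 60.0 q [-0.11  0.54 -0.48  1.86  0.33  0.82 -0.86]
['scene'] [ 0.5604  0.2159 -0.1978] 123.8 start [ 0.5662  0.2229 -0.104 ]
['top', 'scene'] [ 0.5698  0.2255 -0.0627] 178.1 start [ 0.5662  0.2229 -0.104 ]
```

Request:
{"op": "send_rows", "data": {"commands": [0.004, -0.001, 0.002, 0, 0.02, 0.003, 0, 0, 0, 0.02, 0, 0, 0, 0, 0.02, 0, 0, 0, 0, 0.02]}}

```text
t: 16.6
ee_pos: [0.5653, 0.23, 0.0361]
ee_rot: [[0.104, 0.995, -0.0], [0.995, -0.104, 0.0], [0.0, -0.0, -1.0]]
force: [0.7, 1.3, -3.9]
opening: 0.0272
grip_force: 60.2
```

Request:
{"op": "send_rows", "data": {"commands": [0.004, 0, 0, 0, 0.02, 0.003, 0, 0, 0, 0.02, 0, 0, 0, 0, 0.02, 0, 0, 0, 0, 0.02]}}

```text
t: 17.0
ee_pos: [0.5661, 0.2365, 0.0361]
ee_rot: [[0.104, 0.995, -0.0], [0.995, -0.104, -0.0], [-0.0, -0.0, -1.0]]
force: [-0.8, -6.0, -1.6]
opening: 0.0274
grip_force: 60.2
```

Request:
{"op": "send_rows", "data": {"commands": [0.004, 0, 0, 0, 0.02, 0.003, 0, 0, 0, 0.02, 0, 0, 0, 0, 0.02, 0, 0, 0, 0, 0.02]}}

```text
t: 17.4
ee_pos: [0.5668, 0.2431, 0.036]
ee_rot: [[0.105, 0.995, -0.0], [0.995, -0.105, -0.001], [-0.001, -0.0, -1.0]]
force: [-0.8, -6.5, -1.4]
opening: 0.0271
grip_force: 60.3
```

Request:
{"op": "send_rows", "data": {"commands": [0.004, 0.0005, 0, 0, 0.02, 0.004, 0.0005, 0, 0, 0.02, 0, 0, 0, 0, 0.02, 0, 0, 0.005, 0, 0.02, 0, 0, 0.003, 0, 0.02, 0, 0, 0, 0, 0.02]}}

```text
t: 18.0
ee_pos: [0.5686, 0.2504, 0.0277]
ee_rot: [[0.105, 0.994, -0.001], [0.994, -0.105, -0.001], [-0.001, -0.0, -1.0]]
force: [-0.4, -7.5, -4.7]
opening: 0.0275
grip_force: 60.0
```

Request:
{"op": "send_rows", "data": {"commands": [0, 0, 0.004, 0, 0.02, 0, 0, 0.004, 0, 0.02, 0, 0, 0, 0, 0.02]}}

```text
t: 18.3
ee_pos: [0.5687, 0.2504, 0.0196]
ee_rot: [[0.105, 0.994, -0.001], [0.994, -0.105, -0.001], [-0.001, -0.0, -1.0]]
force: [-0.3, -6.9, -5.2]
opening: 0.0272
grip_force: 60.0
```

Request:
{"op": "send_rows", "data": {"commands": [0, 0, 0.004, 0, 0.02, 0, 0, 0.004, 0, 0.02, 0, 0, 0, 0, 0.02]}}

```text
t: 18.6
ee_pos: [0.5686, 0.2504, 0.0116]
ee_rot: [[0.105, 0.994, -0.001], [0.994, -0.105, -0.001], [-0.001, -0.0, -1.0]]
force: [0.5, -7.3, -5.4]
opening: 0.0274
grip_force: 60.0
```

Request:
{"op": "send_rows", "data": {"commands": [0, 0, 0.003, 0, 0.02, 0, 0, 0.001, 0, 0.02, 0, 0, 0, 0, 0.02]}}

```text
t: 18.9
ee_pos: [0.5687, 0.2505, 0.0079]
ee_rot: [[0.105, 0.994, -0.0], [0.994, -0.105, -0.001], [-0.001, -0.0, -1.0]]
force: [1.1, -6.5, -3.2]
opening: 0.0271
grip_force: 60.3
```

Request:
{"op": "send_rows", "data": {"commands": [0, 0, 0.001, 0, 0.02, 0, 0, 0, 0, 0.02]}}

```text
t: 19.1
ee_pos: [0.5688, 0.2505, 0.0073]
ee_rot: [[0.105, 0.994, -0.0], [0.994, -0.105, -0.001], [-0.001, 0.0, -1.0]]
force: [-1.7, -9.3, 3.6]
opening: 0.0271
grip_force: 60.9
```

Request:
{"op": "send_rows", "data": {"commands": [0, 0, 0.001, 0, 0.02, -0.002, 0, 0, 0, 0.02, -0.002, 0, 0, 0, 0.02, 0, 0, 0, 0, 0.02, 0, 0, 0, 0, 0.02]}}

```text
t: 19.6
ee_pos: [0.5688, 0.2485, 0.0073]
ee_rot: [[0.104, 0.995, 0.002], [0.995, -0.104, 0.001], [0.001, 0.001, -1.0]]
force: [-3.2, -2.7, 10.8]
opening: 0.0272
grip_force: 61.9
```

Request:
{"op": "send_rows", "data": {"commands": [0, 0, 0, 0, 0.035, 0, 0, 0, 0, 0.05, 0, 0, 0, 0, 0.06, 0, 0, 0, 0, 0.06, 0, 0, 0, 0, 0.06]}}

```text
t: 20.1
ee_pos: [0.5682, 0.2477, 0.0061]
ee_rot: [[0.104, 0.995, 0.0], [0.995, -0.104, 0.0], [0.0, -0.0, -1.0]]
force: [0.0, -0.5, 0.7]
opening: 0.06
grip_force: 0.0
```

Request:
{"op": "send_rows", "data": {"commands": [0, 0, -0.02, 0, 0.06, 0, 0, -0.03, 0, 0.06, 0, 0, -0.04, 0, 0.06, 0, 0, -0.04, 0, 0.06, 0, 0, -0.04, 0, 0.06, 0, 0, -0.04, 0, 0.06, -0.04, 0, 0, 0, 0.06, -0.04, 0, 0, 0, 0.06, -0.04, 0, 0, 0, 0.06, 0, 0, 0, 0, 0.06]}}

```text
t: 21.1
ee_pos: [0.5557, 0.1222, 0.2161]
ee_rot: [[0.111, 0.994, 0.0], [0.994, -0.111, -0.003], [-0.003, 0.0, -1.0]]
force: [0.5, -0.5, -0.7]
opening: 0.0598
grip_force: 0.0
```

Run:
```python
from fit import *
from cellfit import boxes
F={n:f"pics/{n}6.png" for n in C}
for n in C: cv2.imwrite(F[n],r.snapshot(n)[:,:,::-1])
pn=[.5676,.2442,-.104]
for v in(["scene"],["top"],["top","scene"]):
    p,sc=fit(boxes(.082,0),pn,[.003,.003,.02],v,F);print(v,p.round(4),round(sc,1))
def crop(n,x,y,w,h,k,draw):
    im=cv2.resize(cv2.imread(F[n])[y:y+h,x:x+w],None,fx=k,fy=k,interpolation=cv2.INTER_CUBIC)
    if draw:
      for a,b in boxes(.082,0)(pn,n):
        q=(proj(n,T(pn,np.array([a,b])))-[x,y]+.5)*k-.5
        cv2.line(im,*[tuple(int(i) for i in e) for e in q],(255,0,255),1)
    return im
A=[np.hstack([crop("top",140,175,90,60,4,d),crop("scene",295,220,90,75,4,d)[:240]]) for d in(0,)]
B=np.hstack([cv2.resize(cv2.imread(F[n])[100:310,100:460],None,fx=1,fy=1) for n in("top","scene")])
o=np.vstack(A+[B]);print(o.shape);cv2.imwrite("pics/c7.png",o)
```

```text
['scene'] [ 0.5702  0.242  -0.0947] 249.8
['top'] [ 0.5538  0.2489 -0.1959] 180.4
['top', 'scene'] [ 0.5704  0.2433 -0.095 ] 426.1
(450, 720, 3)
```

View pics/c7.png

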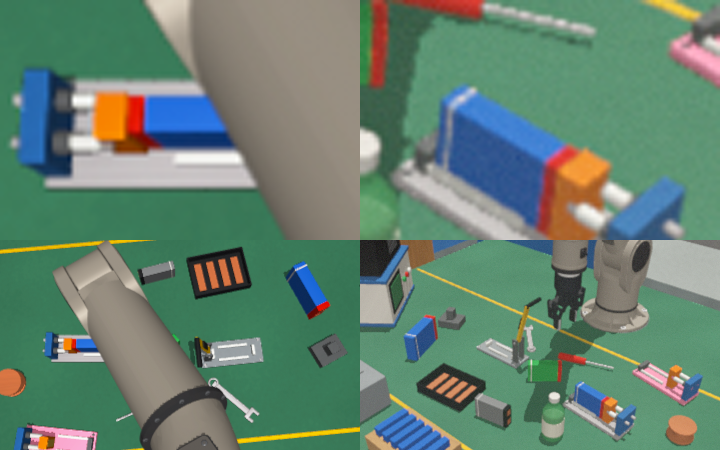

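The cell stands between the carriage and the stop, its top level with the carriage. The bystanders haven't moved. I'll do one last height check and then hand in.

Run:
```python
from fit import *
from cellfit import boxes
F={"scene":"pics/scene6.png"}
for z in(.076,.079,.082,.085,.088):
    p,sc=fit(boxes(z,0),[.5695,.2426,-.1],[.003,.003,.02],["scene"],F);print(z,p.round(4),round(sc,1))
print(r.hand_in())
```

```text
0.076 [ 0.564   0.2386 -0.09  ] 249.6
0.079 [ 0.5672  0.2404 -0.0906] 249.7
0.082 [ 0.5703  0.242  -0.096 ] 249.8
0.085 [ 0.5735  0.2438 -0.0979] 249.7
0.088 [ 0.5766  0.2455 -0.0984] 249.3
the job is handed in; nothing more can be done
None
```

I handed the job in at about 21 s of the 59 s allowed, with no verdict shown: the bar is swung up to about 1.8 rad, and the blue cell is clamped upright in the grey nest, red cap against the carriage. In the last pictures the cell's top is level with the carriage and the bystanders are where they were, but the final camera height check could not tell the cell's height on its own. That it sits on the floor rests on the contact force felt at the expected floor height just before release.

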